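Bring the pulley's set screw to the top

ROBOT

A 6-joint arm with a two-finger parallel gripper is mounted at the origin on a cart in front of the work surface, level with it; the furniture and walls round the work are solid. World frame = base frame: x ahead of the robot, y to its left, z up, the work surface at z = 0. Lengths are in mm, angles in rad, forces in N, time in s.
With the tool pointing down it reaches from about 350 to 725 mm from the base axis. Payload 4.3 kg.
Tool frame: the origin (TCP) lies on the mounting face of the last link; the fingertips stand 173 mm ahead of it and the grasp point (between the pads) lies 155 mm ahead of it; z points along the fingers, y is the line along which they close (so a half turn about z gives the same grasp; the last joint's range is limited). The gripper opens to 85 mm and grips with 20 to 120 N. Pads are 22 mm wide; open, the fingers measure 114 mm over their backs; the gripper's body (76 mm by 85 mm) begins 54 mm behind the grasp point. The pads swing forward as they close: fully open they stand 13 mm farther back than shut.
Start: joints at [-1.431, 0.377, 0.081, 1.274, 0, 1.46], TCP at [142.152, -557.172, 404.729] pointing down, gripper open.
Joint ranges: [-2.72, 2.72], [-0.84, 1.66], [-1.02, 1.22], [-1.77, 2.12], [-1.37, 1.28], [-3.14, 3.14]. Speed limits (rad/s): [2.57, 2.57, 3.14, 3.14, 3.14, 3.14].

INTERFACE

Orientations are given as a unit quaternion [x, y, z, w].
In Python, from cell import sensors, eyes, env gives the robot as it stands. The module is installed in compiled form; this text tells all that it offers.
- The arm moves only by the shell command python3 -m jog 'ROWS' [OPENING] [FORCE]. ROWS is a JSON object of lists of equal length, an entry for each row: "linear": the shift along the tool's x, y, z in units of 0.5 m (1.0 is 0.5 m), a list of three; "rotation": the turn, a rotation vector about the tool's x, y, z in units of 0.5 rad (1.0 is 0.5 rad), a list of three. A call has 1 to 5 rows; each row shifts and turns the commanded pose from where the row before left it, along the tool's axes as they then stand; what a row does not reach is not made up. A row lasts 1/10 s, in which the tool goes at most 50 mm and 8.59 degrees, less where a joint would pass 70% of its speed; a pose out of reach is approached as far as the arm can. A call with a number of a shift or a turn outside -1 to 1 is refused whole. A call with a gripper value outside its range is refused whole. OPENING is the opening, from 0 (shut) to 1 (fully open), set as the call begins (- or left out, the last holds). The fingers move at their own pace and stop on an object; FORCE is the grip in N (left out, the last holds). Time passes only in rows, so rows that do not move let the fingers close. It gives the time, the measured TCP pose, the force, the opening and the grip force at its end, in the units of the state.
- sensors.observe(): the state, without advancing time (a new reading comes with each control period).
- eyes.grab_frame(name): name is "side" or "top" or "wrist"; returns a dict with "pixels" (384x512x3 uint8, red, green, blue), "z_map" (384x512 float32, mm along the optical axis (not along the pixel's ray), 0 where there is no reading), "fov_y" (degrees; the focal length in pixels is half the picture's height over the tangent of half this angle, whatever the lens; pixels are square), "cx", "cy" (the principal point, pixels), "extrinsics" (4x4, takes a point from camera to world coordinates). Camera axes: x right, y down, z forward; pixel columns grow to the right and rows downward; lengths in mm; the calibration is good to about 2 mm. A picture is of the moment at which its call begins.
- env.close_job(): hands the job in; it is judged then, once.
The state is a dict: "time": time; "qpos": joint angles; "qvel": joint speeds; "effort": joint torques, N m; "ee_pos": TCP position; "eef_rot": TCP orientation; "wrist_force": force on the tool from outside, world axes, zero at the start; "moment": the same for the moment, N m; "finger_gap": finger opening in mm; "grip_force": force on a finger pad.
Only numpy, scipy, OpenCV 4.12 (cv2) and the standard library are available. Lean on these libraries where they do the work, as an engineer would, in place of code of your own. Each camera call takes 0.05 s, during which the arm holds its last target. There are 200 camera calls.

TASK

Two belt pulleys spin freely on bench stands. With your fingertips on its rim, turn the larger pulley until the dark strip on its face, which is in line with the set screw in its hub, points straight up, so that a hex key can reach the screw from above; let go and leave it standing like that. Leave the smaller pulley as it is.

Things in the scene. Friction and masses are not known exactly. Their poses are not given: they have to be found in the camera images.
- large_pulley (a joint): angle of the larger pulley about its level axle, rad. 0: its strip points straight up; positive: strip turned to the robot's right (clockwise as the robot sees the face). At the start 0.6 to 1.5. Balanced, no end stops; a drag of 0.04 N m holds it where it is left, so it hardly coasts.
- large_axle (a point): centre of the larger pulley, fixed to the stand: an upright plain aluminium disc, 150 mm diameter, 18 mm thick, face to the robot, axle 110 mm above the worktop. x axis: along the axle, away from the robot; z up; yaw -0.05 to 0.4 rad. A 44 mm hub stands 20 mm out of the face. The grey pedestal, 27 mm behind the disc, is 136 mm high: the upper rim is free on both sides to pinch or rub.
- large_mark (a point): outer end of the dark strip on the larger pulley's face, 64 mm from the axle; turns with the pulley; its z axis points outward along the strip. The strip is flush, 10 mm wide, 35 mm long, from beside the hub almost to the rim; nothing stands out to push against.
- small_mark (a point): outer end of the like strip on the smaller pulley (100 mm diameter, 18 mm thick, on a like stand, axle 110 mm high), 39 mm from its axle. It is to stay as it is. Which stand is on the left varies.

How it is judged:
By the outcome, as a careful person would: the job done as asked, in the order asked, and still so for the second after the job is handed in, with the robot touching nothing.
It also fails if it takes over 40 s, if anything falls off the work surface, if the arm or the gripper's body presses on something with over 40 N, if the wrist force passes 120 N, or if a joint passes its speed limit or range.

## Working session

There is one attempt and no reset: what is moved stays moved. The work goes in short steps, Python scripts to look and compute and a shell command to move; the robot and the scene stay as the last step left them, time stands still between calls to the robot, and variables do not carry over. Pictures are saved under pics/ and viewed, at most 10 in all, crops included, and the job is handed in when it is done.

```bash
mkdir -p pics; cat > h.py <<'E'
import numpy as np, cv2
from cell import sensors, eyes, env
from scipy.spatial.transform import Rotation as R
def grab(n,fn=None,crop=None,s=1):
    f=eyes.grab_frame(n); np.savez('last_%s.npz'%n,**f)
    if fn:
        im=f['pixels'][:,:,::-1]
        if crop: im=im[crop[1]:crop[3],crop[0]:crop[2]]
        cv2.imwrite('pics/'+fn,cv2.resize(im,None,fx=s,fy=s,interpolation=cv2.INTER_CUBIC))
    return f
def pts(f):
    z=f['z_map']; h,w=z.shape; fl=h/2/np.tan(np.radians(f['fov_y'])/2)
    u,v=np.meshgrid(np.arange(w),np.arange(h))
    P=np.stack([(u-f['cx'])/fl*z,(v-f['cy'])/fl*z,z],-1)
    E=np.array(f['extrinsics']); return P@E[:3,:3].T+E[:3,3]
E
python3 - <<'E'
from h import *
a=grab('side');b=grab('top')
cv2.imwrite('pics/a.png',a['pixels'][:,:,::-1]);cv2.imwrite('pics/b.png',b['pixels'][:,:,::-1])
for f in(a,b):print(np.round(f['extrinsics'],3),f['fov_y'])
s=sensors.observe();print(s)
E
```

```text
[[-9.71000e-01 -1.33000e-01  1.99000e-01  3.08844e+02]
 [-2.39000e-01  6.09000e-01 -7.56000e-01  7.02699e+02]
 [-2.00000e-02 -7.82000e-01 -6.23000e-01  7.64402e+02]
 [ 0.00000e+00  0.00000e+00  0.00000e+00  1.00000e+00]] 56.768639435884886
[[ 1.000000e-02 -9.870000e-01  1.620000e-01  3.363800e+02]
 [-9.990000e-01 -1.600000e-02 -3.400000e-02  9.671000e+00]
 [ 3.700000e-02 -1.620000e-01 -9.860000e-01  1.159465e+03]
 [ 0.000000e+00  0.000000e+00  0.000000e+00  1.000000e+00]] 53.74012742830601
{'time': 0.1, 'qpos': array([-1.43126482e+00,  3.77993197e-01,  7.97492014e-02,  1.27436523e+00,
        9.56798558e-07,  1.46050853e+00]), 'qvel': array([-0.00073992, -0.00170449,  0.00426217,  0.00044933,  0.00083472,
       -0.00033308]), 'effort': array([ 9.01777257e-04, -4.64694607e+01,  2.70581746e+01,  1.20396906e-02,
       -1.38803443e-04,  7.67682707e-06]), 'ee_pos': array([ 142.1321332 , -556.881695  ,  403.84818522]), 'eef_rot': array([ 9.92208520e-01,  1.24585037e-01, -1.27751692e-05, -9.06360466e-04]), 'wrist_force': array([-0.39152209, -0.12602484, -0.50655305]), 'moment': array([ 0.00414793, -0.0050138 , -0.01971373]), 'grip_force': 0.0, 'finger_gap': 85.25974194369661}
```

View pics/a.png

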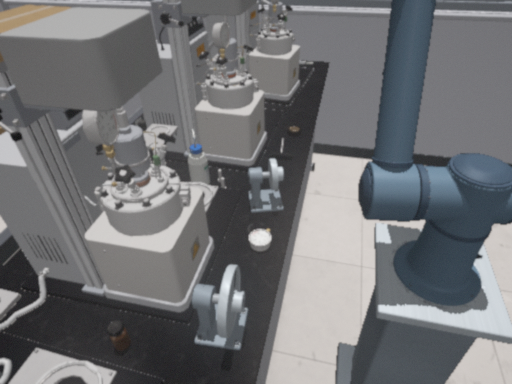

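View pics/b.png

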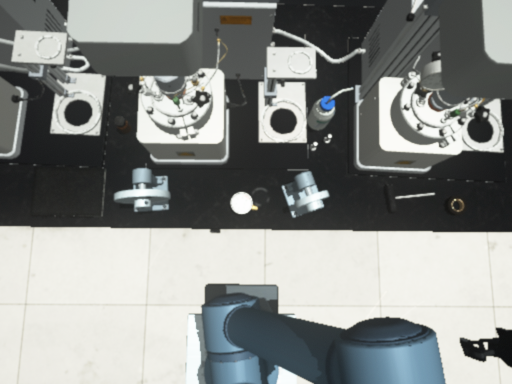

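The side view shows the large pulley around (233,305) and the small one around (270,180). In the top view the large one is at (142,195), to the robot's left, and the small one at (308,195). Next I'll fit the large disc.

```bash
python3 - <<'E'
from h import *
for n,box in(('top',(105,160,180,225)),('side',(190,255,260,355)),('top',(275,165,335,225))):
    f=dict(np.load('last_%s.npz'%n)); P=pts(f)
    x0,y0,x1,y1=box; Q=P[y0:y1,x0:x1].reshape(-1,3); 
    Q=Q[(Q[:,2]>20)&(Q[:,2]<260)]
    print(n,len(Q),Q.min(0),Q.max(0))
    T=Q[Q[:,2]>145]; print('above145',len(T),T.mean(0) if len(T) else '',T.min(0) if len(T) else '',T.max(0) if len(T) else '')
    if len(T)>10:
        c=T.mean(0);w,v=np.linalg.eigh(np.cov((T-c)[:,:2].T));print('thin dir',v[:,0],np.sqrt(w)*3.46)
f=dict(np.load('last_side.npz'))
cv2.imwrite('pics/c.png',cv2.resize(f['pixels'][250:360,180:270,::-1],None,fx=5,fy=5,interpolation=cv2.INTER_CUBIC))
E
```

```text
top 1526 [450.43811319 196.5876239   20.02046774] [604.3311891  352.79567293 192.38442261]
above145 399 [479.91754236 275.20486507 172.44652709] [466.94509043 212.58275107 145.21210111] [494.51456306 344.06844888 192.38442261]
thin dir [-0.99588339 -0.09064366] [ 19.04503352 123.83203438]
side 2982 [448.30705241  98.50135234  20.03953005] [604.61843502 357.81204018 186.02341738]
above145 599 [476.40059597 300.19781292 169.73451005] [465.44819018 218.66389187 145.05570976] [491.42605055 348.93302044 186.02341738]
thin dir [-0.99880328 -0.04890824] [ 19.02224733 111.49429957]
top 941 [ 447.51374426 -235.03834671   20.08259813] [597.71202059 -93.81382934 164.53010435]
above145 169 [ 479.69534203 -186.98660707  156.08145376] [ 463.18967966 -224.67319526  145.56739788] [ 500.02652174 -153.25107885  164.53010435]
thin dir [-0.94391385 -0.33019182] [18.10925644 69.98281225]
```

View pics/c.png

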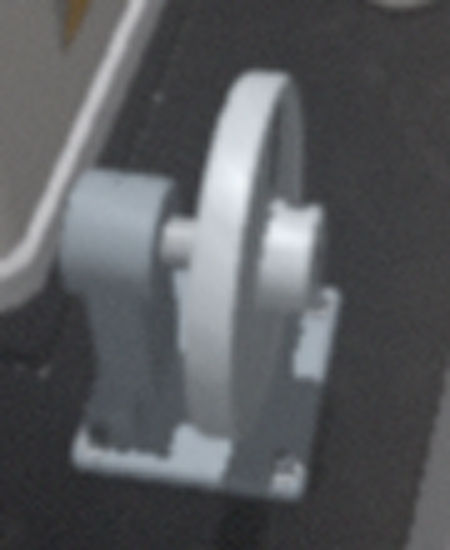

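Large axle is at about (479,276,110), yaw about 0.07. I'll turn the tool so its y lies along the axle, then swing over.

```bash

python3 -m jog '{"linear":[[0,0,0],[0,0,0],[0,0,0],[0,0,0],[0,0,0]],"rotation":[[0,0,-0.278],[0,0,-0.278],[0,0,-0.278],[0,0,-0.278],[0,0,-0.278]]}'
python3 -m jog '{"linear":[[0,0,0],[0,0,0],[0,0,0],[0,0,0],[0,0,0]],"rotation":[[0,0,-0.278],[0,0,-0.278],[0,0,-0.278],[0,0,-0.278],[0,0,-0.278]]}'
python3 -m jog '{"linear":[[0.064,0.066,0],[0.064,0.066,0],[0.064,0.066,0],[0.064,0.066,0],[0.064,0.066,0]],"rotation":[[0,0,0],[0,0,0],[0,0,0],[0,0,0],[0,0,0]]}'
python3 -m jog '{"linear":[[0.064,0.066,0],[0.064,0.066,0],[0.064,0.066,0],[0.064,0.066,0]],"rotation":[[0,0,0],[0,0,0],[0,0,0],[0,0,0]]}'
python3 -m jog '{"linear":[[0.09,-0.012,0],[0.09,-0.012,0],[0.09,-0.012,0],[0.09,-0.012,0],[0.09,-0.012,0]],"rotation":[[0,0,0],[0,0,0],[0,0,0],[0,0,0],[0,0,0]]}'
python3 -m jog '{"linear":[[0.09,-0.012,0],[0.09,-0.012,0],[0.09,-0.012,0],[0.09,-0.012,0],[0,0,0]],"rotation":[[0,0,0],[0,0,0],[0,0,0],[0,0,0],[0,0,0]]}'
python3 - <<'E'
from h import *
f=grab('wrist','d.png');print(np.round(f['extrinsics'],3),f['fov_y']);s=sensors.observe();print(s['qpos'],s['ee_pos'],R.from_quat(s['eef_rot']).as_matrix())
E
```

```text
time: 0.6
ee_pos: [142.1, -557.0, 404.2]
eef_rot: [0.889, 0.458, 0.0, -0.001]
wrist_force: [-0.6, -0.0, -0.2]
finger_gap: 85.2
grip_force: 0.0
time: 1.1
ee_pos: [142.1, -557.0, 404.1]
eef_rot: [0.68, 0.733, 0.0, -0.0]
wrist_force: [0.7, -0.3, -0.2]
finger_gap: 85.3
grip_force: 0.0
time: 1.6
ee_pos: [296.5, -384.5, 404.3]
eef_rot: [0.682, 0.731, 0.0, -0.0]
wrist_force: [0.8, -0.6, 1.2]
finger_gap: 85.3
grip_force: 0.0
time: 2.0
ee_pos: [419.4, -247.7, 404.4]
eef_rot: [0.682, 0.731, -0.0, -0.0]
wrist_force: [1.1, -0.2, -0.0]
finger_gap: 85.2
grip_force: 0.0
time: 2.5
ee_pos: [372.2, -25.4, 404.4]
eef_rot: [0.683, 0.731, -0.0, -0.0]
wrist_force: [0.2, 0.8, 0.2]
finger_gap: 85.5
grip_force: 0.0
time: 3.0
ee_pos: [334.9, 155.0, 404.5]
eef_rot: [0.679, 0.734, 0.0, -0.001]
wrist_force: [0.9, -0.3, 0.2]
finger_gap: 85.4
grip_force: 0.0
[[ 9.97000e-01  7.60000e-02  2.10000e-02  3.28729e+02]
 [ 7.90000e-02 -9.58000e-01 -2.77000e-01  2.24625e+02]
 [-1.00000e-03  2.78000e-01 -9.61000e-01  3.72197e+02]
 [ 0.00000e+00  0.00000e+00  0.00000e+00  1.00000e+00]] 69.55959822120383
[ 2.55459041e-01 -3.82147524e-02 -4.25243675e-01  1.18452082e+00
 -8.46421800e-05  1.75028783e+00] [335.67347012 153.07732341 404.38939283] [[-7.58945962e-02  9.97115595e-01 -7.07574754e-04]
 [ 9.97115822e-01  7.58944203e-02 -2.72274977e-04]
 [-2.17788650e-04 -7.26198182e-04 -9.99999713e-01]]
```

View pics/d.png

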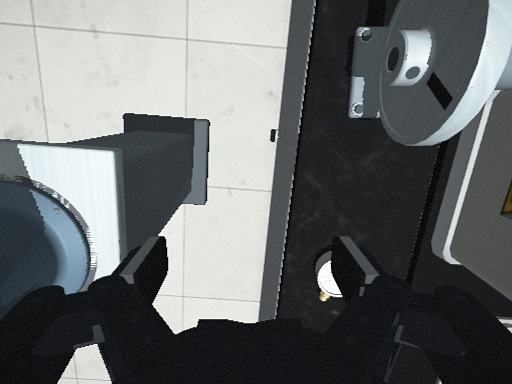

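The wrist view shows the disc face: hub at about (410,55), strip running from (430,80) to (450,105). I'll fit the face plane, centre and strip angle.

```bash
cat >> h.py <<'E'
def fit(f,box=(375,0,511,150),c0=(470,276)):
    P=pts(f); I=f['pixels'].mean(2); g=np.zeros(I.shape,bool); g[box[1]:box[3],box[0]:box[2]]=1
    n=np.array([.9975,.07,0]);d0=None
    yy=P-np.array([c0[0],c0[1],110]); rr=np.hypot(yy@np.array([-.07,.9975,0]),yy[...,2])
    m=g&(f['z_map']>0)&(rr<72)&(rr>27)&(abs(yy@n)<12)
    for _ in range(6):
        Q=P[m]; c=Q.mean(0); n=np.linalg.svd(Q-c,full_matrices=False)[2][2]; n*=np.sign(n[0])
        m=g&(rr<72)&(rr>27)&(abs((P-c)@n)<3)
    # strip: rays onto plane, dark px
    lat=np.cross([0,0,1],n); lat/=np.linalg.norm(lat)
    med=np.median(I[m]); d=m&(I<.5*med)
    d=cv2.morphologyEx(d.astype('uint8'),cv2.MORPH_OPEN,np.ones((2,2)))>0
    k,L,S,C=cv2.connectedComponentsWithStats(d.astype('uint8')); 
    i=1+np.argmax(S[1:,4]); d=L==i; D=P[d]; dm=D.mean(0)
    e=np.linalg.svd(D-dm,full_matrices=False)[2][0]
    e*=np.sign((dm-np.array([c[0],c0[1],110]))@e)
    ang=np.arctan2(-e@lat,e[2])
    r=(dm-np.array([0,0,110])); 
    print('plane c',c.round(1),'n',n.round(3),'yaw',np.arctan2(n[1],n[0]).round(3),'strip px',C[i].round(),S[i],'mid',dm.round(1),'axis angle',ang.round(3))
    # axle lat from strip: axle at height 110 on strip line
    t=46.5; print('axle est from strip mid - 46.5*e',(dm-t*e).round(1))
    yy=P-np.array([c0[0],c0[1],110])
    # edge circle fit with fixed plane
    pl=np.array([(P-dm)@lat,P[...,2]]); F=g&(abs((P-c)@n)<3)&(P[...,2]>30)
    ct,_=cv2.findContours(F.astype('uint8'),cv2.RETR_EXTERNAL,cv2.CHAIN_APPROX_NONE)
    return P,c,n,lat,d,F
E
python3 - <<'E'
from h import *
f=dict(np.load('last_wrist.npz'));P,c,n,lat,d,F=fit(f)
q=P[F]; l=(q-c)@lat
print('lat range world of face',l.min(),l.max(),'z',q[:,2].min(),q[:,2].max())
x=c-lat*0+lat*(l.max()+l.min())/2; print('centre guess',x)
E
```

```text
plane c [472.4 266.6 131.9] n [0.997 0.079 0.002] yaw 0.079 strip px [440.  92.] [429  74  24  36 397] mid [472.9 249.8 148.4] axis angle 0.249
axle est from strip mid - 46.5*e [490.8 261.7 107.2]
lat range world of face -61.480721065029655 72.10522306596692 z 33.797232235026854 185.0887022134772
centre guess [471.98806386 271.91162615 131.90092961]
```

```bash
cat >> h.py <<'E'
from scipy.optimize import least_squares
def strip(f,c,n,box=(375,0,511,150),thr=60,a0=None):
    """rays onto face plane (c,n); strip pixels -> 2D coords; returns px coords (lat,z)"""
    h,w=f['z_map'].shape; fl=h/2/np.tan(np.radians(f['fov_y'])/2); E=np.array(f['extrinsics'])
    u,v=np.meshgrid(np.arange(w),np.arange(h))
    D=np.stack([(u-f['cx'])/fl,(v-f['cy'])/fl,np.ones((h,w))],-1)@E[:3,:3].T
    t=((c-E[:3,3])@n)/(D@n); X=E[:3,3]+D*t[...,None]
    lat=np.cross([0,0,1],n); lat/=np.linalg.norm(lat)
    return X,(X-c)@lat,X[...,2],lat
E
python3 - <<'E'
from h import *
f=dict(np.load('last_wrist.npz'));P,c,n,lat,d,F=fit(f)
X,l,z,lat=strip(f,c,n)
A=np.stack([l[d],z[d]],1).astype('float32'); r=cv2.minAreaRect(A);print(r)
m=A.mean(0);w,v=np.linalg.eigh(np.cov((A-m).T));e=v[:,1]*np.sign(v[1,1]);print('mid',m,'len',np.sqrt(w*12),'ang',np.arctan2(-e[0],e[1]))
print('axle lat,z',m-46.5*e, 'world',c+lat*(m-46.5*e)[0])
g=np.zeros(F.shape,'uint8');g[F]=1
g=cv2.morphologyEx(g,cv2.MORPH_CLOSE,np.ones((5,5)))
ct=max(cv2.findContours(g,0,cv2.CHAIN_APPROX_NONE)[0],key=len)[:,0]
B=np.stack([l[ct[:,1],ct[:,0]],z[ct[:,1],ct[:,0]]],1)
B=B[(ct[:,1]>2)&(ct[:,0]<509)]
s=least_squares(lambda p:np.hypot(B[:,0]-p[0],B[:,1]-p[1])-75,[5,110],loss='soft_l1',f_scale=1)
print('circle',s.x,np.abs(s.fun).mean(),'world',c+lat*s.x[0]); print('angle via centre',np.arctan2(-(m-s.x)[0],(m-s.x)[1]),np.hypot(*(m-s.x)), 'z=110:',np.arctan2(-(m[0]-s.x[0]),m[1]-110))
E
```

```text
plane c [472.4 266.6 131.9] n [0.997 0.079 0.002] yaw 0.079 strip px [440.  92.] [429  74  24  36 397] mid [472.9 249.8 148.4] axis angle 0.249
axle est from strip mid - 46.5*e [490.8 261.7 107.2]
((-16.11298370361328, 146.23388671875), (10.309657096862793, 34.25644302368164), 37.297584533691406)
mid [-16.735426 147.0924  ] len [10.19967064 33.46245239] ang 0.6556839098171638
axle lat,z [ 11.6156926  110.23505956] world [471.49067178 278.19541299 131.90092961]
circle [ 13.04451895 110.38650011] 1.4660575849061661 world [471.37792592 279.61978412 131.90092961]
angle via centre 0.6816005759896541 47.266994141960986 z=110: 0.6764813450203305
```

Strip angle ≈ +0.66 rad; disc centre ≈ (480.4, 279.2, 110), yaw 0.079. The plan is to pinch the rim at +0.33 rad with the tool radial, then swing it to −0.33.

```bash

python3 -m jog '{"linear":[[0.0087,0.077,0.005],[0.0087,0.077,0.005],[0.0087,0.077,0.005],[0.0087,0.077,0.005]],"rotation":[[0,0,0],[0,0,0],[0,0,0],[0,0,0]]}' 0.59 40 >/dev/null
python3 -m jog '{"linear":[[0,0,0],[0,0,0],[0,0,0],[0,0,0],[0,0,0]],"rotation":[[0,0.22,0],[0,0.22,0],[0,0.22,0],[0,0,0],[0,0,0]]}'
cat >> h.py <<'E'
def rel(c=np.array([480.4,279.2,110]),yaw=.079):
    s=sensors.observe();M=R.from_quat(s['eef_rot']).as_matrix();p=s['ee_pos']-c
    ax=np.array([np.cos(yaw),np.sin(yaw),0]);lat=np.array([-np.sin(yaw),np.cos(yaw),0])
    t=np.arctan2(-p@lat,p[2]);tt=np.arctan2(M[:,2]@lat,-M[2,2])
    print('t',s['time'],'pos theta',t.round(4),'tool tilt',tt.round(4),'r',np.hypot(p@lat,p[2]).round(1),'axial',(p@ax).round(1),'to axle in tool',(M.T@-p).round(1),'y.ax',(M.T@ax).round(3),'gap',s['finger_gap'],s['grip_force'],s['wrist_force'].round(1),'q',s['qpos'].round(2))
E
python3 -c "
from h import *
rel();f=grab('wrist','e.png')"
```

```text
time: 3.95
ee_pos: [489.5, 177.3, 394.3]
eef_rot: [0.674, 0.72, 0.111, -0.119]
wrist_force: [0.2, 0.5, -0.8]
finger_gap: 50.7
grip_force: 0.0
t 3.95 pos theta 0.3453 tool tilt 0.3272 r 302.2 axial 1.0 to axle in tool [  5.5  -2.1 302.1] y.ax [0.012 1.    0.003] gap 50.720916308340406 0.0 [ 0.2  0.5 -0.8] q [ 0.14  0.25 -0.15  1.15  0.33  1.65]
```

View pics/e.png

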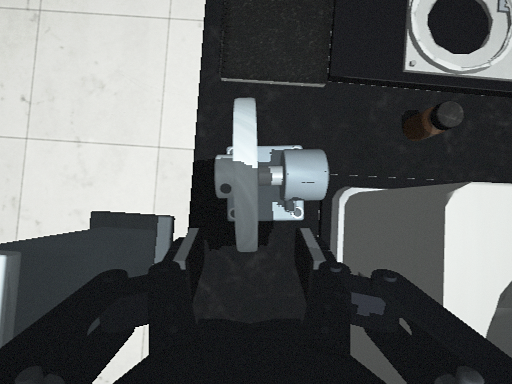

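The wrist view shows the disc (column 245) midway between the fingers (190 and 308), with the way clear. Advancing along the radius and pinching.

```bash

python3 -m jog '{"linear":[[0.0037,-0.0014,0.041],[0.0037,-0.0014,0.041],[0.0037,-0.0014,0.041],[0,0,0.041],[0,0,0]],"rotation":[[0,0,0],[0,0,0],[0,0,0],[0,0,0],[0,0,0]]}'
python3 -c "
from h import *
rel()"
python3 -m jog '{"linear":[[0,0,0],[0,0,0],[0,0,0],[0,0,0],[0,0,0]],"rotation":[[0,0,0],[0,0,0],[0,0,0],[0,0,0],[0,0,0]]}' 0 30
python3 -c "
from h import *
rel()"
```

```text
time: 4.5
ee_pos: [483.5, 210.8, 316.5]
eef_rot: [0.673, 0.721, 0.11, -0.121]
wrist_force: [-0.4, -0.4, 0.1]
finger_gap: 50.6
grip_force: 0.0
t 4.5 pos theta 0.32 tool tilt 0.3277 r 217.5 axial -2.3 to axle in tool [ -1.6   2.7 217.5] y.ax [ 0.01   1.    -0.002] gap 50.56053212102087 0.0 [-0.4 -0.4  0.1] q [ 0.21  0.3  -0.29  0.94  0.33  1.71]
time: 5.0
ee_pos: [484.5, 210.3, 320.2]
eef_rot: [0.673, 0.721, 0.112, -0.12]
wrist_force: [-4.9, -1.6, 5.2]
finger_gap: 17.6
grip_force: 31.6
t 5.0 pos theta 0.3173 tool tilt 0.3301 r 221.3 axial -1.3 to axle in tool [ -2.8   0.6 221.2] y.ax [0.009 1.    0.003] gap 17.638844138700982 31.62083923816681 [-4.9 -1.6  5.2] q [ 0.2   0.29 -0.28  0.95  0.33  1.71]
```

```bash

python3 -m jog '{"linear":[[0.0296,0,0.001],[0.0296,0,0.001],[0.0296,0,0.001],[0.0296,0,0.001],[0.0296,0,0.001]],"rotation":[[0,-0.134,0],[0,-0.134,0],[0,-0.134,0],[0,-0.134,0],[0,-0.134,0]]}'
python3 -c "
from h import *
rel()"
python3 -m jog '{"linear":[[0.0296,0,0.001],[0.0296,0,0.001],[0.0296,0,0.001],[0.0296,0,0.001],[0.0296,0,0.001]],"rotation":[[0,-0.134,0],[0,-0.134,0],[0,-0.134,0],[0,-0.134,0],[0,-0.134,0]]}'
python3 -m jog '{"linear":[[0,0,0],[0,0,0],[0,0,0]],"rotation":[[0,0,0],[0,0,0],[0,0,0]]}'
python3 -c "
from h import *
rel();f=grab('wrist','g.png')"
```

```text
time: 5.5
ee_pos: [479.3, 283.2, 332.0]
eef_rot: [0.682, 0.731, -0.003, 0.003]
wrist_force: [-3.0, -1.5, -1.2]
finger_gap: 17.5
grip_force: 30.9
t 5.5 pos theta -0.0184 tool tilt -0.008 r 222.0 axial -0.8 to axle in tool [ -2.3   0.9 222. ] y.ax [ 0.009  1.    -0.   ] gap 17.520886642908057 30.91845542192459 [-3.  -1.5 -1.2] q [ 0.42  0.37 -0.12  1.08 -0.01  1.92]
time: 6.0
ee_pos: [474.1, 355.8, 319.1]
eef_rot: [0.672, 0.721, -0.117, 0.124]
wrist_force: [-5.2, -2.5, -0.0]
finger_gap: 18.0
grip_force: 31.0
time: 6.3
ee_pos: [474.2, 355.8, 318.9]
eef_rot: [0.672, 0.721, -0.116, 0.123]
wrist_force: [-4.5, 0.8, 1.5]
finger_gap: 17.4
grip_force: 31.3
t 6.3 pos theta -0.3525 tool tilt -0.3392 r 222.6 axial -0.2 to axle in tool [ -3.    1.3 222.6] y.ax [ 0.007  1.    -0.005] gap 17.363581502181287 31.3187438249588 [-4.5  0.8  1.5] q [ 0.6   0.56  0.11  1.31 -0.29  2.13]
```

View pics/g.png

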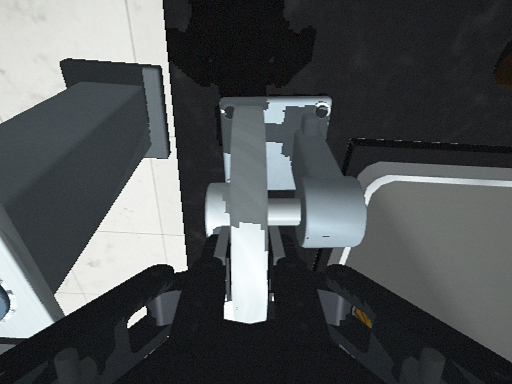

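The fingers hold the rim cleanly, and the disc and fingers turned together by 0.67. Now to release, back off radially and look at the face.

```bash

python3 -m jog '{"linear":[[0,0,0],[0,0,0],[0,0,0],[0,0,0]],"rotation":[[0,0,0],[0,0,0],[0,0,0],[0,0,0]]}' 0.59
python3 -m jog '{"linear":[[0,0,-0.034],[0,0,-0.034],[0,0,-0.034],[0,0,-0.034],[0,0,-0.034]],"rotation":[[0,0,0],[0,0,0],[0,0,0],[0,0,0],[0,0,0]]}' >/dev/null
python3 -m jog '{"linear":[[0,0,0],[0,0,0],[0,0,0]],"rotation":[[0,0.226,0],[0,0.226,0],[0,0.226,0]]}' > /dev/null
python3 -m jog '{"linear":[[-0.066,-0.06,0],[-0.066,-0.06,0],[-0.066,-0.06,0],[-0.066,-0.06,0],[-0.066,-0.06,0]],"rotation":[[0,0,0],[0,0,0],[0,0,0],[0,0,0],[0,0,0]]}'
python3 -m jog '{"linear":[[0,0,0],[0,0,0]],"rotation":[[0,0,0],[0,0,0]]}' >/dev/null
python3 -c "
from h import *
rel();f=grab('wrist','k.png')"
```

```text
time: 6.75
ee_pos: [475.3, 355.5, 318.4]
eef_rot: [0.673, 0.72, -0.115, 0.124]
wrist_force: [0.6, -0.1, -0.3]
finger_gap: 50.4
grip_force: 0.0
time: 8.05
ee_pos: [333.4, 207.5, 398.4]
eef_rot: [0.682, 0.731, -0.0, 0.001]
wrist_force: [0.7, 0.1, 0.6]
finger_gap: 50.6
grip_force: 0.0
t 8.25 pos theta 0.2021 tool tilt -0.0007 r 294.8 axial -151.3 to axle in tool [ 61.1 150.3 288.9] y.ax [0.011 1.    0.001] gap 50.29739166640836 0.0 [-0.1  1.   0. ] q [ 0.4   0.01 -0.39  1.17 -0.    1.9 ]
```

View pics/k.png

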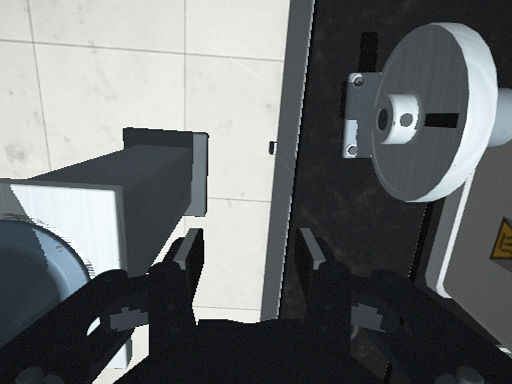

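The strip now runs from about (425,120) to (457,120), nearly upright from the hub. Measuring it.

```bash
cat > m.py <<'E'
from h import *
f=dict(np.load('last_wrist.npz'));P,c,n,lat,d,F=fit(f,box=(365,10,511,210),c0=(471.4,278.5))
X,l,z,lat=strip(f,c,n)
A=np.stack([l[d],z[d]],1).astype('float32'); print(cv2.minAreaRect(A))
m=A.mean(0);w,v=np.linalg.eigh(np.cov((A-m).T));e=v[:,1]*np.sign(v[1,1]);print('mid',m,'len',np.sqrt(w*12),'ang',np.arctan2(-e[0],e[1]))
print('axle from strip',m-46.5*e)
g=F.astype('uint8');g=cv2.morphologyEx(g,cv2.MORPH_CLOSE,np.ones((5,5)))
ct=max(cv2.findContours(g,0,cv2.CHAIN_APPROX_NONE)[0],key=len)[:,0]
B=np.stack([l[ct[:,1],ct[:,0]],z[ct[:,1],ct[:,0]]],1)
s=least_squares(lambda p:np.hypot(B[:,0]-p[0],B[:,1]-p[1])-75,[5,110],loss='soft_l1',f_scale=1)
print('circle',s.x,np.abs(s.fun).mean(),'world',c+lat*s.x[0],'angle via centre',np.arctan2(-(m-s.x)[0],(m-s.x)[1]),np.hypot(*(m-s.x)))
E
python3 m.py
```

```text
plane c [470.9 283.6 130.7] n [0.997 0.082 0.004] yaw 0.082 strip px [443. 121.] [426 114  34  15 442] mid [470.5 280.  158.2] axis angle -0.036
axle est from strip mid - 46.5*e [487.1 279.8 114.7]
((-3.8293142318725586, 155.6708221435547), (34.9583625793457, 9.771868705749512), 89.22480010986328)
mid [ -3.5924945 157.25449  ] len [ 9.91290044 34.65900551] ang -0.01835202306288874
axle from strip [ -4.44581566 110.76231639]
circle [ -3.77345726 110.25792396] 1.3522788960900882 world [471.25012262 279.81817676 130.66333875] angle via centre -0.003850534275754633 46.996910527449074
```

The strip is within about 0.01–0.02 rad of upright, the fingers are clear and the small pulley was never touched. Handing in.

```bash
python3 -c "
from cell import env
print(env.close_job())"
```

```text
the job is handed in; nothing more can be done
None
```

The larger pulley's strip now points straight up to within about 0.02 rad (measured from the wrist camera), the gripper is well clear, the smaller pulley was never touched, and the job was handed in at about 8 s of robot time.

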